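# Bung under the bench magnifier

### The arm

A 6-joint arm with a two-finger parallel gripper is mounted at the origin on a cart in front of the work surface, level with it; the furniture and walls round the work are solid. World frame = base frame: x ahead of the robot, y to its left, z up, the work surface at z = 0. Lengths are in m, angles in rad, forces in N, time in s.
With the tool pointing down it reaches from about 0.35 to 0.775 m from the base axis. Payload 5.5 kg.
Tool frame: the origin (TCP) lies midway between the tips of the shut fingers; the grasp point (between the pads) lies 19 mm behind it; z points along the fingers, y is the line along which they close (so a half turn about z gives the same grasp; the last joint's range is limited). The gripper opens to 85 mm and grips with 20 to 120 N. Pads are 22 mm wide; open, the fingers measure 114 mm over their backs; the gripper's body (76 mm by 85 mm) begins 54 mm behind the grasp point. The pads swing forward as they close: fully open they stand 13 mm farther back than shut.
Start: joints at [1.142, 0.313, 0.046, 1.304, 0, 1.431], TCP at [0.164, 0.551, 0.231] pointing down, gripper open.
Joint ranges: [-2.76, 2.76], [-0.86, 1.69], [-1.03, 1.26], [-2.2, 2.34], [-1.47, 1.5], [-3.14, 3.14]. Speed limits (rad/s): [2.57, 2.57, 3.14, 3.14, 3.14, 3.14].

### API

Orientations are given as a unit quaternion [w, x, y, z].
In Python, from workcell import telemetry, imaging, env gives the robot as it stands. The module is installed in compiled form; this text tells all that it offers.
- The arm moves only by the tool step_arm, never from a script. Its argument "moves" is a list of rows, each a list of 3 entries, a list of its own where there are three numbers: the shift along the tool's x, y, z in mm, then the turn, a rotation vector about the tool's x, y, z in rad, then the finger opening in mm, from 0 to 85.4. A call has 1 to 8 rows; each row is the pose to reach, as a shift and turn from the pose commanded when the call began, along the tool's axes at that moment; what a row does not reach only later rows make up. A row lasts 1/12 s, in which the tool goes at most 41.7 mm and 7.16 degrees, less where a joint would pass 70% of its speed; a pose out of reach is approached as far as the arm can. A call with a gripper value outside its range is refused whole. The fingers move at their own pace and stop on an object; "grip_force" is the grip in N (left out, the last holds). Time passes only in rows, so rows that repeat a pose let the fingers close. It gives the time, the measured TCP pose, the force, the opening and the grip force at its end, in the units of the state.
- telemetry.get_state(): the state, without advancing time (a new reading comes with each control period).
- imaging.read_camera(name): name is "scene" or "top" or "wrist"; returns the picture (480x640x3 uint8, red, green, blue); there is no depth.
- imaging.camera_params(name): a dict with "camera_matrix" (3x3 intrinsics, pixels), "pose" (4x4, takes a point from camera to world coordinates). Camera axes: x right, y up, looking along -z (the intrinsics and any distortion apply to the point x, -y, -z); pixel columns grow to the right and rows downward; lengths in m; the calibration is good to about 2 mm. A picture is of the moment at which its call begins: read the wrist's pose just before it. camera_params takes no time and is no camera call; for the wrist camera it gives the pose at the moment of the call.
- env.hand_in(): hands the job in; it is judged then, once.
The state is a dict: "clock": time; "joint_pos": joint angles; "qvel": joint speeds; "tau": joint torques, N m; "tcp_pos": TCP position; "orientation": TCP orientation; "wrist_force": force on the tool from outside, world axes, zero at the start; "ft_torque": the same for the moment, N m; "finger_gap": finger opening in m; "grip_force": force on a finger pad.
Only numpy, scipy, OpenCV 4.12 (cv2) and the standard library are available. Lean on these libraries where they do the work, as an engineer would, in place of code of your own. Each camera call takes 0.05 s, during which the arm holds its last target. There are 200 camera calls.

### The job

Get the rubber bung ready for a crack inspection: stand it, wide end up, in the middle of the magnifier stand's round specimen plate and let go of it. Then swing the magnifier arm round until its lens is centred over the bung, and leave it there. Leave the blue cap, the small beaker and the slide box where they are.

Things in the scene. Friction and masses are not known exactly. Their poses are not given: they have to be found in the camera images.
- bung_center (a point): centre of the loose solid rubber bung, a reddish-brown tapered stopper 28 mm high, 35 mm wide at the top and 29 mm at the foot; the point lies on its axis 14 mm above its foot; it starts standing on the bench with its wide end up; its z axis points up
- plate_center (a point): centre of the upper face of the stand's round white specimen plate: 60 mm across, 8 mm thick, its upper face 40 mm above the bench, flat without a rim, wider than the bung (so fingertips must end above it), with a thin marked circle of 40 mm diameter round its middle. It sits at the end of the stand's lower arm, 170 mm from the post's axis. That arm is clamped: treat the plate as fixed
- lens_center (a point): centre of the magnifier's round lens, 165 mm above the bench, level, in a white ring frame 106 mm across and 10 mm thick. It is carried by the stand's upper arm, 170 mm from the post's axis, the same radius as the plate, so that it can be swung exactly over the plate. At the start it stands well to the robot's right of the plate
- lens_knob (a point): middle of the grip part of the magnifier's knob: an upright round grey pin 16 mm in diameter on the outer side of the lens frame, on the line from the post through the lens centre, 232 mm from the post's axis (62 mm beyond the lens centre). Its free length runs from 170 to 211 mm above the bench; the point lies 195 mm above the bench. Nothing stands above it
- post_axis (a point): point on the axis of the stand's upright steel post, 100 mm above the bench; the post is 16 mm thick, its top 194 mm high; its round grey base (110 mm across, 21 mm high) is fixed to the bench. Both arms turn about this upright axis
- lens_arm (a joint): swing angle of the magnifier arm about the post, rad, range -1.3 to 1.5; grows counter-clockwise seen from above (lens moves to the robot's right). The lens is over the plate when this equals plate_arm. The hinge is stiff by friction: it takes about 1.5 to 2 N at the knob to turn and the arm stays where it is released
- plate_arm (a joint): angle of the clamped lower arm with the plate, rad, same zero and sense as lens_arm; it does not move
- blue_cap: bystander: loose blue screw cap, 34 mm across, 14 mm high, open side up; origin at the centre of its underside
- beaker: bystander: loose small clear beaker, 49 mm across, 59 mm high; origin at the centre of its underside
- slide_box: bystander: loose closed slide box, 33 x 86 x 31 mm, lying flat, its long side along its y axis; origin at the centre of its underside
Mind the look-alikes: they are no part of the job. There is more than one size of the part that bears bung_center; the job needs the smaller.

How it is judged:
By the outcome, as a careful person would: the job done as asked, in the order asked, and still so for the second after the job is handed in, with the robot touching nothing.
It also fails if it takes over 64 s, if anything falls off the work surface, if the arm or the gripper's body presses on something with over 40 N, if the wrist force passes 120 N, or if a joint passes its speed limit or range.

## Working session

There is one attempt and no reset: what is moved stays moved. The work goes in short steps, Python scripts to look and compute and a tool call to move; the robot and the scene stay as the last step left them, time stands still between calls to the robot, and variables do not carry over. Pictures are saved under pics/ and viewed, at most 12 in all, crops included, and the job is handed in when it is done.

Besides the shell and the picture viewer there is one more tool, called after "Request:" as name(argument=value, ...) on one line, values as JSON. step_arm: Moves the arm, as the interface text tells. Its arguments: {"type":"object","properties":{"moves":{"type":"array"},"grip_force":{"type":"number"}},"required":["moves"]}

```bash
mkdir -p pics; cat > h.py <<'E'
import numpy as np, cv2
from workcell import telemetry, imaging, env
def snap(n,f):
    p=imaging.camera_params(n); im=imaging.read_camera(n); cv2.imwrite('pics/'+f,im[:,:,::-1]); return im,p
def ray(p,u,v):
    K=np.array(p['camera_matrix']);T=np.array(p['pose']);d=np.linalg.solve(K,[u,v,1]);return T[:3,3],T[:3,:3]@(d*[1,-1,-1])
def onz(p,u,v,z):
    o,d=ray(p,u,v);return o+d*(z-o[2])/d[2]
def proj(p,X):
    K=np.array(p['camera_matrix']);T=np.array(p['pose']);c=T[:3,:3].T@(np.array(X)-T[:3,3]);q=K@(c*[1,-1,-1]);return q[:2]/q[2]
E
python3 - <<'E'
from h import *
for n in('top','scene'):
    im,p=snap(n,n+'0.png'); print(n,np.round(p['pose'],3).tolist(),np.round(p['camera_matrix'],1).tolist(),[k for k in p])
s=telemetry.get_state();print(s)
E
```

```text
top [[0.001, 0.998, -0.062, 0.518], [-1.0, 0.001, 0.013, 0.013], [0.013, 0.062, 0.998, 1.377], [0.0, 0.0, 0.0, 1.0]] [[436.7, 0.0, 322.3], [0.0, 436.7, 239.9], [0.0, 0.0, 1.0]] ['camera_matrix', 'pose']
scene [[-0.873, 0.282, -0.399, 0.026], [-0.488, -0.535, 0.689, 0.941], [-0.019, 0.796, 0.605, 0.985], [0.0, 0.0, 0.0, 1.0]] [[619.4, 0.0, 315.4], [0.0, 619.4, 240.5], [0.0, 0.0, 1.0]] ['camera_matrix', 'pose']
{'clock': 0.1, 'joint_pos': array([ 1.14240001e+00,  3.13926449e-01,  4.50593390e-02,  1.30362978e+00,
       -5.34628255e-06,  1.43116906e+00]), 'qvel': array([ 0.00165758, -0.00114561,  0.00489753, -0.00122865, -0.00064715,
        0.0009742 ]), 'tau': array([ 3.47583969e-03, -4.81724882e+01,  2.99244922e+01,  1.27396695e-02,
       -1.35405307e-04,  1.13623415e-05]), 'tcp_pos': array([0.16356669, 0.5507394 , 0.23048382]), 'orientation': array([-2.35690701e-04,  1.43883332e-01,  9.89594293e-01, -8.16968302e-04]), 'wrist_force': array([ 0.08153251, -0.72232809, -0.55674577]), 'ft_torque': array([-0.02928997,  0.03374981, -0.04698072]), 'grip_force': 0.0, 'finger_gap': 0.08521521298625792}
```

View pics/top0.png

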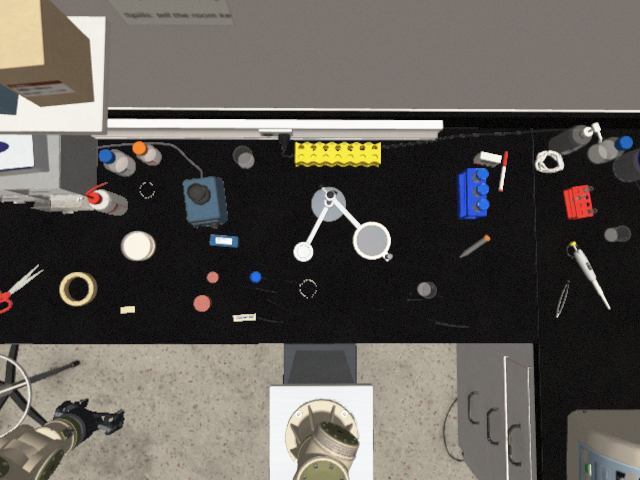

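View pics/scene0.png

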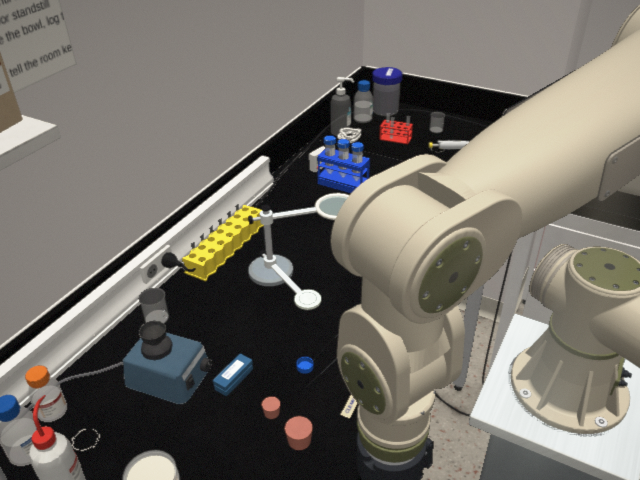

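The top view shows two reddish-brown stoppers: the small one at (212,277) and the larger one at (202,303). The blue cap at (255,277) is the other round object. The plate is at (303,252), the lens at (372,240), the knob at (388,257) and the post at about (330,196). I choose the smaller stopper at (212,277). Next I refine these positions and check the choice in a close crop.

```bash
python3 - <<'E'
from h import *
im=cv2.imread('pics/top0.png');p=imaging.camera_params('top')
c=im[185:315,185:405];cv2.imwrite('pics/crop1.png',cv2.resize(c,None,fx=3.6,fy=3.6,interpolation=cv2.INTER_CUBIC))
hsv=cv2.cvtColor(im,cv2.COLOR_BGR2HSV)
m=((hsv[...,0]<12)&(hsv[...,1]>80)&(hsv[...,2]>90)).astype(np.uint8)
n,l,st,ce=cv2.connectedComponentsWithStats(m)
for i in range(1,n):
    if st[i,4]>40 and 180<ce[i][0]<240: 
        print(st[i],ce[i],onz(p,*ce[i],.022),'width m',st[i,2]*1.35/436.7)
for nme,u,v,z in(('plate',303,252,.04),('lens',372,240,.165),('knob',388.5,257,.211),('posttop',330,192,.194),('base',328,204,.021)):print(nme,onz(p,u,v,z))
E
```

```text
[206 271  13  12 113] [212.18584071 276.82300885] [0.48748812 0.33494518 0.022     ] width m 0.04018777192580719
[193 295  18  17 235] [201.43404255 302.94893617] [0.40754483 0.36654997 0.022     ] width m 0.05564460728188688
plate [0.56369151 0.05489285 0.04      ]
lens [ 0.59302303 -0.14091477  0.165     ]
knob [ 0.54470413 -0.1789539   0.211     ]
posttop [ 0.72247163 -0.02313623  0.194     ]
base [ 0.71454122 -0.02213259  0.021     ]
```

View pics/crop1.png

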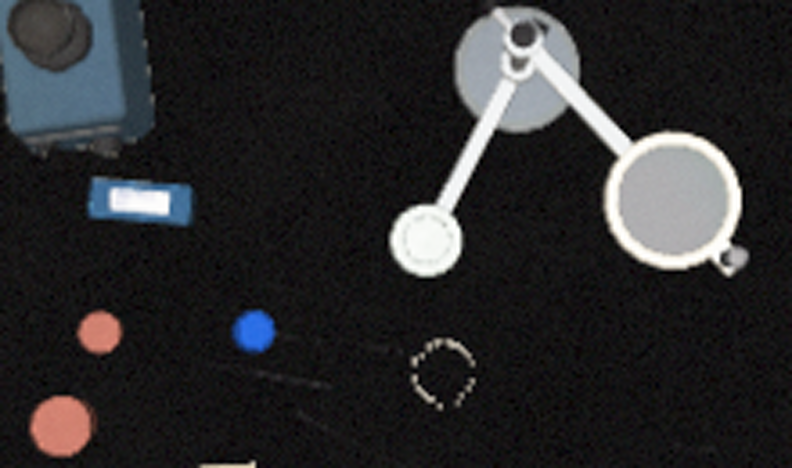

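The crop confirms the smaller stopper, at (100,332) in the crop. Its larger twin is at (62,427). I'm moving above the small one for a wrist look.

Request:
step_arm(moves=[[[-372,-114,40],[0,0,0],85],[[-372,-114,40],[0,0,0],85],[[-372,-114,40],[0,0,0],85],[[-372,-114,40],[0,0,0],85],[[-372,-114,40],[0,0,0],85],[[-372,-114,40],[0,0,0],85],[[-372,-114,40],[0,0,0],85],[[-372,-114,40],[0,0,0],85]])

```text
clock: 0.77
tcp_pos: [0.4412, 0.3662, 0.1967]
orientation: [-0.0, 0.144, 0.99, -0.0]
wrist_force: [0.2, 1.0, -0.2]
finger_gap: 0.0847
grip_force: 0.0
```

Request:
step_arm(moves=[[[-40,-12,4],[0,0,0],85],[[-60,-18,6],[0,0,0],85],[[-60,-18,6],[0,0,0],85],[[-60,-18,6],[0,0,0],85],[[-60,-18,6],[0,0,0],85]])

```text
clock: 1.18
tcp_pos: [0.4917, 0.3335, 0.1908]
orientation: [-0.001, 0.144, 0.99, -0.0]
wrist_force: [0.2, 0.5, -0.2]
finger_gap: 0.0848
grip_force: 0.0
```

```bash
python3 - <<'E'
from h import *
im,p=snap('wrist','w1.png');s=telemetry.get_state();print(s['clock'],s['tcp_pos'],s['orientation'],s['joint_pos'])
print(proj(p,[.4875,.335,.028]),np.round(p['pose'],3).tolist())
E
```

```text
1.2333 [0.49135227 0.33394957 0.19107994] [-4.59650397e-04  1.43385093e-01  9.89666862e-01 -8.09635914e-05] [4.61672290e-01 3.64434386e-01 2.01759033e-02 1.22738585e+00
 3.90147226e-04 7.49434179e-01]
[325.99750732 214.53347237] [[0.285, -0.906, -0.313, 0.41], [0.958, 0.27, 0.093, 0.357], [0.0, -0.326, 0.945, 0.333], [0.0, 0.0, 0.0, 1.0]]
```

View pics/w1.png

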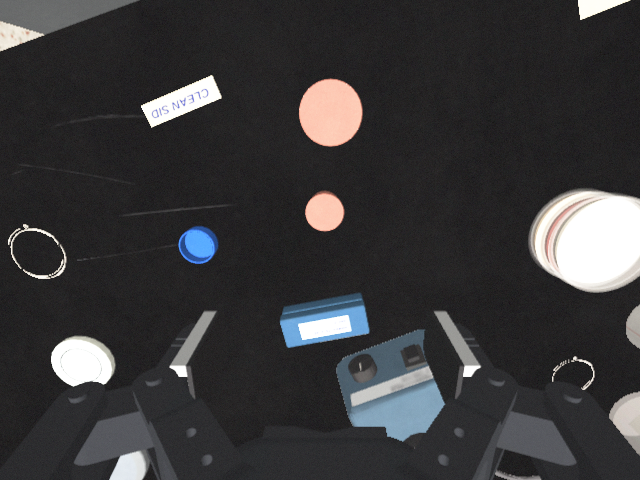

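The wrist view shows the small bung's top at about (325,212), the big one at (331,112), the cap at (198,245) and the plate at (83,362). I'm refining the bung and plate from this view.

```bash
cat >> h.py <<'E'
def topface(im,near):
    hsv=cv2.cvtColor(im,cv2.COLOR_RGB2HSV)
    m=((hsv[...,0]<14)&(hsv[...,1]>60)&(hsv[...,2]>200)).astype(np.uint8)
    n,l,st,ce=cv2.connectedComponentsWithStats(m)
    return min(((np.hypot(*(ce[i]-near)),tuple(ce[i]),st[i].tolist()) for i in range(1,n) if st[i,4]>100))
E
python3 - <<'E'
from h import *
im=cv2.imread('pics/w1.png')[:,:,::-1].copy();p=imaging.camera_params('wrist')
_,c,st=topface(im,(325,212));b=onz(p,*c,.028);print(c,st,b, onz(p,st[0],c[1],.028)-onz(p,st[0]+st[2],c[1],.028))
# dashed plate circle: bright blob near
g=cv2.cvtColor(im,cv2.COLOR_RGB2GRAY);m=(g>150).astype(np.uint8);n,l,s2,ce=cv2.connectedComponentsWithStats(m)
for i in range(1,n):
    if s2[i,4]>300 and np.hypot(*(ce[i]-(83,362)))<30: print(ce[i],s2[i],onz(p,*ce[i],.04))
print('plate img center by eye',onz(p,82.5,360.5,.04))
s=telemetry.get_state();q=s['orientation'];from scipy.spatial.transform import Rotation as R
d=R.from_quat(np.roll(q,-1)).inv().apply(b+[0,0,-.023]-s['tcp_pos'])*1000;print(d)
E
```

```text
(np.float64(324.1253309796999), np.float64(211.8270079435128)) [305, 193, 39, 38, 1133] [0.4844689  0.33456722 0.028     ] [-0.00991056 -0.03341532  0.        ]
[ 82.0012275  361.00081833] [  51  337   64   50 2444] [0.55982896 0.05939035 0.04      ]
plate img center by eye [0.55943336 0.06016904 0.04      ]
[  6.61065766  -1.3069487  186.08626221]
```

Request:
step_arm(moves=[[[6,-1,40],[0,0,0],60],[[6,-1,80],[0,0,0],60],[[6,-1,120],[0,0,0],60],[[6,-1,145],[0,0,0],60],[[6,-1,160],[0,0,0],60],[[6,-1,160],[0,0,0],60],[[6,-1,160],[0,0,0],60]])

```text
clock: 1.82
tcp_pos: [0.4847, 0.3349, 0.031]
orientation: [-0.001, 0.143, 0.99, -0.0]
wrist_force: [-0.3, -0.1, 0.5]
finger_gap: 0.06
grip_force: 0.0
```

```bash
python3 - <<'E'
from h import *
im,p=snap('wrist','w2.png');s=telemetry.get_state();print(s['tcp_pos'],s['finger_gap'])
try:
  _,c,st=topface(im,(320,350));b=onz(p,*c,.028);print(c,st,b)
except Exception as e:print(e)
print(proj(p,s['tcp_pos']),proj(p,[.4855,.3345,.028]))
E
```

```text
[0.48607812 0.33534043 0.03228652] 0.060118869590128764
(np.float64(325.3658536585366), np.float64(302.5548780487805)) [289, 278, 73, 65, 328] [0.48059944 0.33552558 0.028     ]
[328.36212138 317.40060826] [326.21746649 311.97444031]
```

View pics/w2.png

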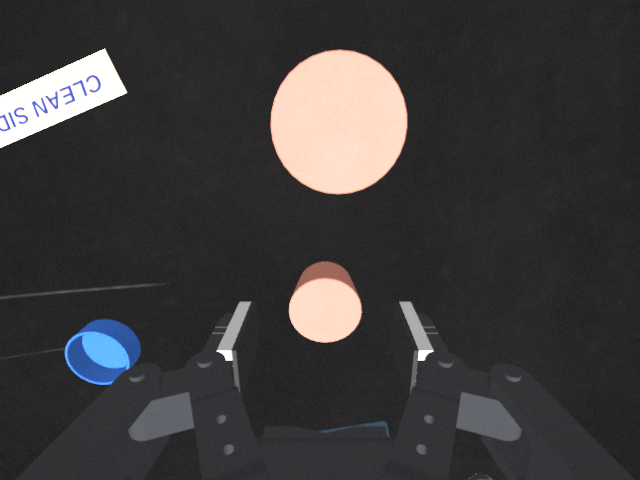

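The bung's top is centred between the fingers at about (325,310), within roughly 1 mm of where I expected it. I'll go down 26 mm and grip.

Request:
step_arm(moves=[[[1,0,13],[0,0,0],60],[[1,0,27],[0,0,0],60],[[1,0,27],[0,0,0],60],[[1,0,27],[0,0,0],45],[[1,0,27],[0,0,0],28],[[1,0,27],[0,0,0],28],[[1,0,27],[0,0,0],28],[[1,0,27],[0,0,0],28]], grip_force=35)

```text
clock: 2.53
tcp_pos: [0.4866, 0.3353, 0.0062]
orientation: [0.001, 0.144, 0.99, 0.001]
wrist_force: [-1.8, 1.2, 6.7]
finger_gap: 0.0315
grip_force: 34.5
```

Request:
step_arm(moves=[[[0,0,0],[0,0,0],25],[[0,0,0],[0,0,0],20],[[0,0,0],[0,0,0],20]])

```text
clock: 2.78
tcp_pos: [0.4866, 0.3353, 0.0062]
orientation: [0.001, 0.144, 0.99, 0.001]
wrist_force: [-1.6, 0.8, 6.6]
finger_gap: 0.0318
grip_force: 34.5
```

Request:
step_arm(moves=[[[0,0,-15],[0,0,0],20],[[0,0,-40],[0,0,0],20],[[0,0,-75],[0,0,0],20],[[0,0,-110],[0,0,0],20],[[-10,-15,-140],[0,0,0],20],[[-27,-44,-150],[0,0,0],20],[[-45,-73,-150],[0,0,0],20],[[-62,-102,-150],[0,0,0],20]])

```text
clock: 3.45
tcp_pos: [0.5172, 0.2185, 0.1566]
orientation: [0.002, 0.143, 0.99, 0.001]
wrist_force: [0.4, -1.0, -0.5]
finger_gap: 0.0321
grip_force: 34.8
```

Request:
step_arm(moves=[[[-18,-30,0],[0,0,0],20],[[-35,-58,0],[0,0,0],20],[[-53,-87,0],[0,0,0],20],[[-70,-115,0],[0,0,0],20],[[-82,-134,0],[0,0,0],20],[[-88,-143,0],[0,0,0],20],[[-88,-143,0],[0,0,0],20],[[-88,-143,0],[0,0,0],20]])

```text
clock: 4.12
tcp_pos: [0.5594, 0.057, 0.1544]
orientation: [-0.0, 0.144, 0.99, 0.0]
wrist_force: [-0.7, 0.1, -1.0]
finger_gap: 0.0319
grip_force: 34.8
```

```bash
python3 - <<'E'
from h import *
im,p=snap('wrist','w3.png');s=telemetry.get_state();print(s['clock'],s['tcp_pos'],s['orientation'],s['finger_gap'],s['wrist_force'],s['joint_pos'])
print(proj(p,[.561,.058,.04]))
im,p=snap('top','t2.png')
E
```

```text
4.1667 [0.55908201 0.05776059 0.1543566 ] [-1.44433390e-04  1.43697312e-01  9.89621626e-01  3.15664757e-04] 0.032087629853204236 [-0.35770593  0.40101076 -0.00752907] [-4.02261195e-02  3.22070718e-01 -1.32844488e-01  1.11610291e+00
  6.57899820e-04  2.48166818e-01]
[327.466352   237.54812413]
```

View pics/w3.png

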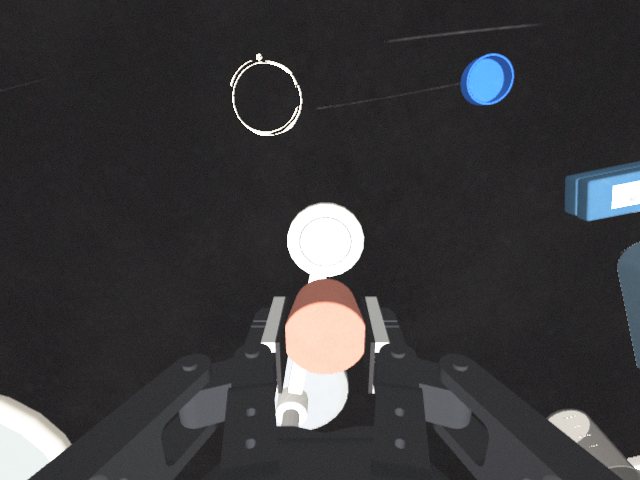

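The bung is held upright, its top at about (325,338). The plate is centred near (325,240), with its marked circle visible. I'm computing the offset now.

```bash
python3 - <<'E'
from h import *
from scipy.spatial.transform import Rotation as R
im=cv2.imread('pics/w3.png')[:,:,::-1].copy();p=imaging.camera_params('wrist');s=telemetry.get_state()
g=cv2.cvtColor(im,cv2.COLOR_RGB2GRAY)
roi=g[200:282,284:368];print(np.percentile(roi,[50,80,95]))
# dark ring pixels along rays from the approx centre
blur=cv2.GaussianBlur(g,(0,0),.8).astype(float);pts=[];out=[]
for a in np.linspace(0,2*np.pi,72,endpoint=False):
    r=np.arange(18,33,.25);v=cv2.remap(blur.astype(np.float32),(325.5+r*np.cos(a)).astype(np.float32)[None],(240.5+r*np.sin(a)).astype(np.float32)[None],1)[0]
    k=v.argmin()
    if 3<k<len(r)-3: pts.append((325.5+r[k]*np.cos(a),240.5+r[k]*np.sin(a)))
e=cv2.fitEllipse(np.array(pts,np.float32));print(len(pts),e)
c=onz(p,*e[0],.04);print('plate',c)
ztop=s['tcp_pos'][2]+.022
m=topface(im,(325,338));print(m)
b=onz(p,325.2,339,ztop);print('bung top',b,'tcp',s['tcp_pos'])
# top-view check of the plate->top face
d=R.from_quat(np.roll(s['orientation'],-1)).inv()
print('shift using tcp',d.apply(c-s['tcp_pos'])*1000,'using bung',d.apply(c-b)*1000)
E
```

```text
[255. 255. 255.]
72 ((324.9571838378906, 241.15065002441406), (48.28860092163086, 51.51683807373047), 86.62562561035156)
plate [0.56279195 0.05644451 0.04      ]
(np.float64(25.261997865342178), (np.float64(320.99029126213594), np.float64(313.05825242718447)), [285, 301, 80, 54, 309])
bung top [0.55733595 0.05788618 0.17631497] tcp [0.55898231 0.0581672  0.15431497]
shift using tcp [ -4.1875944   -0.62802394 114.31300029] using bung [-5.69555915e+00  9.74311276e-02  1.36312756e+02]
```

Request:
step_arm(moves=[[[-5,0,30],[0,0,0],20],[[-5,0,60],[0,0,0],20],[[-5,0,85],[0,0,0],20],[[-5,0,98],[0,0,0],20],[[-5,0,100],[0,0,0],20],[[-5,0,100],[0,0,0],20],[[-5,0,100],[0,0,0],20]])

```text
clock: 4.8
tcp_pos: [0.5647, 0.0565, 0.0551]
orientation: [0.001, 0.143, 0.99, 0.0]
wrist_force: [0.3, 0.0, 0.7]
finger_gap: 0.0318
grip_force: 34.8
```

```bash
python3 - <<'E'
from h import *
im,p=snap('wrist','w4.png');s=telemetry.get_state();print(s['tcp_pos'],s['wrist_force'])
c=im[160:460,160:500];cv2.imwrite('pics/w4c.png',cv2.resize(c[:,:,::-1],None,fx=2,fy=2))
for z in(.04,.068):print(z,proj(p,[.5628,.0564,z]))
E
```

```text
[0.56519598 0.0562314  0.05560796] [ 0.28985948 -0.38325156 -0.91363102]
0.04 [325.23630561 294.63520389]
0.068 [325.41210456 325.69824673]
```

View pics/w4c.png

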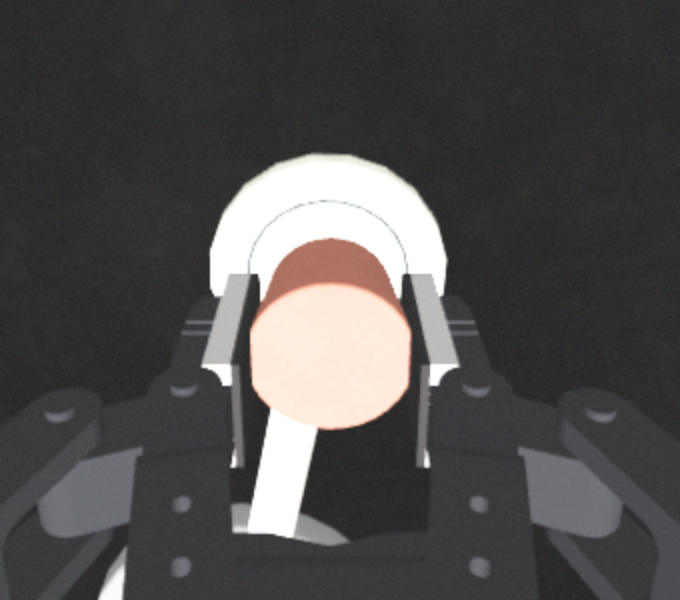

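```bash
python3 - <<'E'
from h import *
p=imaging.camera_params('wrist');f=lambda u,v:(160+u/2,160+v/2)
ax=np.array([.958,-.285,0])
print('circle c',onz(p,*f(327,200.5),.04)+.020*ax,'plate c from outer',onz(p,*f(328,158),.04)+.030*ax)
print('foot c',onz(p,*f(331,238),.0494)+.0145*ax)
l=[onz(p,*f(248,266),.04),onz(p,*f(408,266),.04)];print('circle lateral mid',sum(l)/2)
print('top c',onz(p,*f(331,355),.0774))
print(telemetry.get_state()['tcp_pos'])
E
```

```text
circle c [0.56459621 0.05485827 0.04      ] plate c from outer [0.56380495 0.05534105 0.04      ]
foot c [0.56491062 0.05575192 0.0494    ]
circle lateral mid [0.56250564 0.05574606 0.04      ]
top c [0.56303425 0.05622904 0.0774    ]
[0.56519598 0.0562314  0.05560796]
```

The foot is within about 1 mm of the circle's centre. I'm lowering to contact.

Request:
step_arm(moves=[[[0,-1,4],[0,0,0],20],[[0,-1,7],[0,0,0],20],[[0,-1,8],[0,0,0],20],[[0,-1,9],[0,0,0],20],[[0,-1,9],[0,0,0],20]])

```text
clock: 5.27
tcp_pos: [0.5642, 0.0545, 0.0462]
orientation: [0.0, 0.144, 0.99, 0.0]
wrist_force: [-0.9, 1.3, 6.6]
finger_gap: 0.0318
grip_force: 35.2
```

Request:
step_arm(moves=[[[0,0,0.5],[0,0,0],20],[[0,0,0.5],[0,0,0],20]])

```text
clock: 5.43
tcp_pos: [0.5642, 0.0544, 0.0462]
orientation: [0.001, 0.144, 0.99, 0.0]
wrist_force: [-2.7, 0.3, 8.8]
finger_gap: 0.0318
grip_force: 35.5
```

Request:
step_arm(moves=[[[0,0,0],[0,0,0],34],[[0,0,0],[0,0,0],38],[[0,0,0],[0,0,0],44],[[0,0,0],[0,0,0],50],[[0,0,0],[0,0,0],54],[[0,0,0],[0,0,0],54]], grip_force=20)

```text
clock: 5.93
tcp_pos: [0.5638, 0.0545, 0.0445]
orientation: [-0.0, 0.144, 0.99, 0.0]
wrist_force: [-0.2, 0.6, 0.9]
finger_gap: 0.0538
grip_force: 0.0
```

Request:
step_arm(moves=[[[0,0,-10],[0,0,0],54],[[0,0,-30],[0,0,0],54],[[0,0,-60],[0,0,0],54],[[0,0,-95],[0,0,0],54],[[0,0,-130],[0,0,0],54],[[0,0,-165],[0,0,0],54],[[0,0,-200],[0,0,0],54],[[0,0,-200],[0,0,0],54]])

```text
clock: 6.6
tcp_pos: [0.5671, 0.0545, 0.2534]
orientation: [0.006, 0.144, 0.99, 0.001]
wrist_force: [0.8, 0.2, 1.1]
finger_gap: 0.0538
grip_force: 0.0
```

```bash
python3 - <<'E'
from h import *
im,p=snap('wrist','w5.png');s=telemetry.get_state();print(s['clock'],s['tcp_pos'],s['orientation'],s['wrist_force'])
print(proj(p,[.5635,.0555,.04]),proj(p,[.5635,.0555,.068]))
hsv=cv2.cvtColor(im,cv2.COLOR_RGB2HSV)
m=((hsv[...,0]<14)&(hsv[...,1]>40)&(hsv[...,2]>200)).astype(np.uint8)
n,l,st,ce=cv2.connectedComponentsWithStats(m)
for i in range(1,n):
    if st[i,4]>200: print(ce[i],st[i],onz(p,*ce[i],.068))
print('knob',proj(p,[.545,-.179,.211]))
c=im[100:400,160:500];cv2.imwrite('pics/w5b.png',im[:,:,::-1])
E
```

```text
6.65 [0.56634125 0.05448646 0.25007686] [4.60091678e-03 1.43852165e-01 9.89588358e-01 5.17091111e-04] [ 0.64460331  0.14999601 -1.10965634]
[324.74149275 199.92814532] [324.85934007 206.64706414]
[323.20846233 206.07843137] [306 189  36  35 969] [0.56251624 0.05415021 0.068     ]
knob [-47.24080496 341.83915774]
```

View pics/w5b.png

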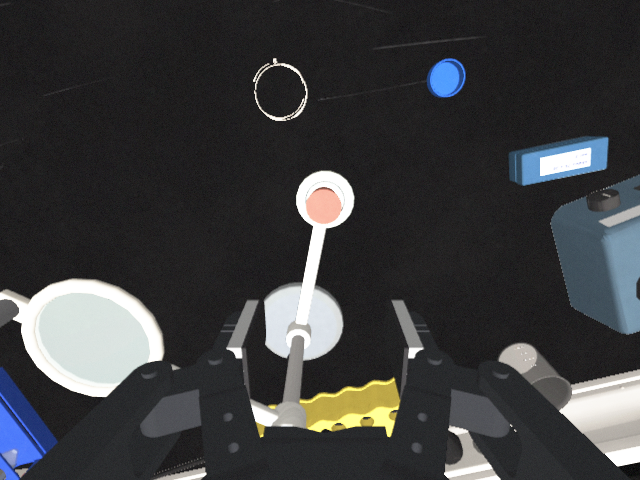

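The bung stands upright and free on the plate, its top at (323,206) and the plate at (325,200), so it is about 1 mm off centre. Next I hover over the knob with the fingers turned tangential to the swing.

Request:
step_arm(moves=[[[0,-10,-20],[0,0,-0.12],54],[[-8,-40,-20],[0,0,-0.24],54],[[-16,-75,-20],[0,0,-0.36],54],[[-24,-110,-20],[0,0,-0.48],54],[[-31,-145,-20],[0,0,-0.6],54],[[-39,-180,-20],[0,0,-0.72],54],[[-45,-212,-20],[0,0,-0.84],54],[[-49,-232,-20],[0,0,-0.96],54]])

```text
clock: 7.32
tcp_pos: [0.5438, -0.1847, 0.2637]
orientation: [-0.001, -0.331, 0.944, 0.0]
wrist_force: [0.7, -0.2, -0.2]
finger_gap: 0.0541
grip_force: 0.0
```

Request:
step_arm(moves=[[[0,0,0],[0,0,-0.105],54],[[0,0,0],[0,0,-0.105],54],[[0,0,0],[0,0,-0.105],54],[[0,0,0],[0,0,-0.105],54]])

```text
clock: 7.65
tcp_pos: [0.5446, -0.1811, 0.2642]
orientation: [-0.0, -0.378, 0.926, 0.0]
wrist_force: [0.1, -0.1, -0.5]
finger_gap: 0.0541
grip_force: 0.0
```

```bash
python3 - <<'E'
from h import *
im,p=snap('wrist','w6.png');s=telemetry.get_state();print(s['clock'],s['tcp_pos'],s['orientation'],s['joint_pos'])
print('knob',proj(p,[.5486,-.184,.211]),'lens',proj(p,[.593,-.141,.165]),'post',proj(p,[.7145,-.022,.194]))
E
```

```text
7.7 [ 0.54471899 -0.18096287  0.26444718] [-1.48614895e-04 -3.77960969e-01  9.25821466e-01  3.11974121e-04] [-4.60672397e-01  3.05664742e-01  1.16196269e-01  1.38199245e+00
  1.89645545e-04 -1.23585831e+00]
knob [316.79311005 269.81538954] lens [318.17478787 318.20197261] post [319.04266763 507.04869754]
```

View pics/w6.png

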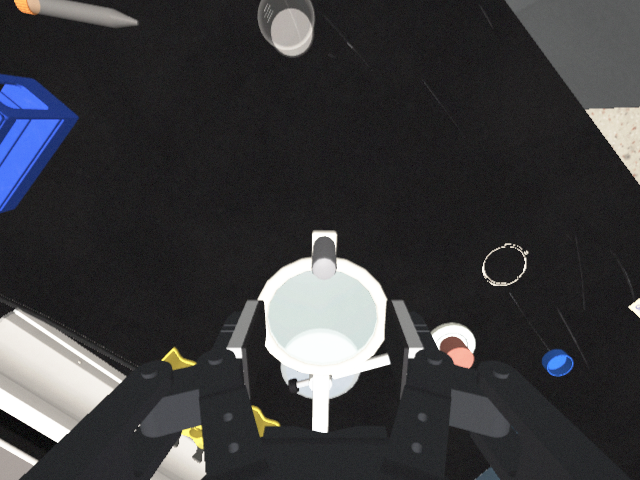

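The wrist view shows the knob top at (324,268) and the ring spanning about x 258–387. Computing the shift.

```bash
python3 - <<'E'
from h import *
from scipy.spatial.transform import Rotation as R
p=imaging.camera_params('wrist');s=telemetry.get_state()
k=onz(p,324,268.5,.211);l=onz(p,323,314,.168);print('knob',k,'lens',l, np.linalg.norm((k-l)[:2]))
u=(l-k)[:2];P=k[:2]+u/np.linalg.norm(u)*.232;print('post',P,np.degrees(np.arctan2(*(k[:2]-P)[::-1])))
d=R.from_quat(np.roll(s['orientation'],-1)).inv();print('shift',d.apply(np.r_[k[:2],.178]-s['tcp_pos'])*1000)
B=np.array([.7145,-.022]);print('radial from base',np.degrees(np.arctan2(*(k[:2]-B)[::-1])),np.linalg.norm(k[:2]-B), 'tool y',np.degrees(np.arctan2(*R.from_quat(np.roll(s['orientation'],-1)).as_matrix()[:2,1][::-1])))
for u,v in((325.3,200),):pass
E
```

```text
knob [ 0.54514199 -0.18126316  0.211     ] lens [ 0.58656715 -0.14188975  0.168     ] 0.05715163559319998
post [ 0.7133023  -0.02143166] -136.45461731725314
shift [-0.09538661 -0.57018558 86.4468062 ]
radial from base -136.7595036528264 0.23247986964043194 tool y 134.41487694002498
```

Request:
step_arm(moves=[[[0,-1,25],[0,0,0],54],[[0,-1,50],[0,0,0],54],[[0,-1,70],[0,0,0],54],[[0,-1,80],[0,0,0],54],[[0,-1,85],[0,0,0],54],[[0,-1,85],[0,0,0],54]])

```text
clock: 8.2
tcp_pos: [0.5452, -0.1817, 0.179]
orientation: [-0.0, -0.379, 0.926, 0.001]
wrist_force: [-0.3, -0.0, -0.2]
finger_gap: 0.0539
grip_force: 0.0
```

Request:
step_arm(moves=[[[0,0,0],[0,0,0],35],[[0,0,0],[0,0,0],22],[[0,0,0],[0,0,0],10],[[0,0,0],[0,0,0],10],[[0,0,0],[0,0,0],10],[[0,0,0],[0,0,0],10],[[0,0,0],[0,0,0],10]], grip_force=25)

```text
clock: 8.78
tcp_pos: [0.5462, -0.1828, 0.1811]
orientation: [0.001, -0.378, 0.926, -0.001]
wrist_force: [-0.6, 1.3, 6.1]
finger_gap: 0.0152
grip_force: 25.2
```

```bash
cat > arc.py <<'E'
from h import *
import sys
from scipy.spatial.transform import Rotation as R
P=np.array([.7145,-.0217]);goal=np.array([.5630,.0555]) 
def main(n=8,step=None):
    s=telemetry.get_state();t=s['tcp_pos'];a0=np.arctan2(*(t[:2]-P)[::-1])%(2*np.pi);r=np.linalg.norm(t[:2]-P)
    a1=np.arctan2(*(goal-P)[::-1])%(2*np.pi)
    print(t,s['orientation'],s['wrist_force'],s['finger_gap'],'r',r,'a',np.degrees(a0),'goal',np.degrees(a1),s['clock'])
    d=R.from_quat(np.roll(s['orientation'],-1)).inv()
    for i in range(1,n+1):
        a=max(a0-step*i,a1);x=P+r*np.array([np.cos(a),np.sin(a)]);print(np.round(d.apply(np.r_[x,t[2]]-t)*1000,1)[:2],'turn',round(a0-a,3))
main(int(sys.argv[1]),float(sys.argv[2]))
E
python3 arc.py 16 0.08
```

```text
[ 0.54623321 -0.18282104  0.18107697] [ 9.42783657e-04 -3.78399236e-01  9.25641647e-01 -8.18548677e-04] [-0.58769925  1.28340885  6.10693271] 0.015208608591192097 r 0.2329671674371323 a 223.75721774733117 goal 152.99793004764055 8.7833
[-1.  18.6] turn 0.08
[-3.4 37.1] turn 0.16
[-7.4 55.3] turn 0.24
[-12.7  73.1] turn 0.32
[-19.5  90.5] turn 0.4
[-27.7 107.2] turn 0.48
[-37.1 123.3] turn 0.56
[-47.8 138.5] turn 0.64
[-59.7 152.9] turn 0.72
[-72.7 166.2] turn 0.8
[-86.8 178.5] turn 0.88
[-101.7  189.6] turn 0.96
[-117.5  199.5] turn 1.04
[-134.1  208. ] turn 1.12
[-151.2  215.3] turn 1.2
[-158.9  218. ] turn 1.235
```

Request:
step_arm(moves=[[[0,0,-4],[0,0,0],10],[[-0.5,9.5,-4],[0,0,0.04],10],[[-2,28,-4],[0,0,0.12],10],[[-5.4,46,-4],[0,0,0.2],10],[[-10,64,-4],[0,0,0.28],10],[[-16,82,-4],[0,0,0.36],10],[[-19.5,90.5,-4],[0,0,0.4],10],[[-19.5,90.5,-4],[0,0,0.4],10]])

```text
clock: 9.45
tcp_pos: [0.4957, -0.1011, 0.1814]
orientation: [0.0, -0.187, 0.982, 0.002]
wrist_force: [7.6, 4.3, -16.3]
finger_gap: 0.015
grip_force: 26.0
```

```bash
python3 arc.py 12 0.08
```

```text
[ 0.49574109 -0.10113416  0.1813808 ] [ 6.34821790e-05 -1.87296882e-01  9.82300411e-01  2.40354555e-03] [  7.56224454   4.32419119 -16.26311813] 0.014968826030891851 r 0.23273428087609843 a 199.95660780948728 goal 152.99793004764055 9.45
[-1.3 18.6] turn 0.08
[-4. 37.] turn 0.16
[-8.2 55.1] turn 0.24
[-13.9  72.8] turn 0.32
[-20.9  90.1] turn 0.4
[-29.4 106.7] turn 0.48
[-39.1 122.6] turn 0.56
[-50.  137.6] turn 0.64
[-62.1 151.8] turn 0.72
[-75.3 164.9] turn 0.8
[-78.7 167.9] turn 0.82
[-78.7 167.9] turn 0.82
```

Request:
step_arm(moves=[[[-0.5,9.3,2],[0,0,0.04],10],[[-2.5,28,2],[0,0,0.12],10],[[-6,46,2],[0,0,0.2],10],[[-11,64,2],[0,0,0.28],10],[[-17.4,81.5,2],[0,0,0.36],10],[[-25,98.5,2],[0,0,0.44],10],[[-29.4,106.7,2],[0,0,0.48],10],[[-29.4,106.7,2],[0,0,0.48],10]])

```text
clock: 10.12
tcp_pos: [0.4838, 0.0075, 0.1812]
orientation: [-0.0, 0.051, 0.999, 0.001]
wrist_force: [1.3, 2.1, -4.0]
finger_gap: 0.0151
grip_force: 27.2
```

```bash
python3 arc.py 5 0.08
```

```text
[0.48383558 0.00746396 0.18123736] [-4.77609335e-04  5.11680033e-02  9.98689802e-01  5.35864750e-04] [ 1.25285939  2.11613522 -3.98789863] 0.015078936255346573 r 0.23250077167325833 a 172.7940673700523 goal 152.99793004764055 10.1167
[-1.2 18.6] turn 0.08
[-3.8 37. ] turn 0.16
[-8.  55.1] turn 0.24
[-13.5  72.8] turn 0.32
[-15.6  78.4] turn 0.346
```

Request:
step_arm(moves=[[[-0.5,9.3,0],[0,0,0.04],10],[[-2.3,28,0],[0,0,0.12],10],[[-6,46,0],[0,0,0.2],10],[[-10.7,64,0],[0,0,0.28],10],[[-13.5,72.8,0],[0,0,0.32],10],[[-15.2,77.5,0],[0,0,0.342],10],[[-15.2,77.5,0],[0,0,0.342],10]])

```text
clock: 10.7
tcp_pos: [0.5065, 0.0821, 0.1812]
orientation: [-0.001, 0.22, 0.975, 0.0]
wrist_force: [-2.3, 3.5, -1.7]
finger_gap: 0.015
grip_force: 27.5
```

```bash
python3 arc.py 1 0.08; python3 - <<'E'
from h import *
a,p=snap('top','t3.png');b,q=snap('wrist','w7.png')
z=cv2.resize(a[205:285,270:340,::-1],(525,600),interpolation=cv2.INTER_CUBIC)
cv2.imwrite('pics/c7.png',np.hstack([z,np.zeros((600,1,3),np.uint8)]))
z2=cv2.resize(b[:,:,::-1],(400,300));o=np.zeros((600,800,3),np.uint8);o[:600,:400]=cv2.resize(z,(400,457)).copy().repeat(1,0)[:600] if 0 else cv2.copyMakeBorder(cv2.resize(z,(400,457)),0,143,0,0,0);o[:300,400:]=z2
cv2.imwrite('pics/c7.png',o)
E
```

```text
[0.50649145 0.08208957 0.1812434 ] [-1.36013351e-03  2.20066866e-01  9.75483752e-01  4.16729647e-04] [-2.31838681  3.49697226 -1.72024086] 0.014967128551896955 r 0.23246469117580568 a 153.48228187571672 goal 152.99793004764055 10.7
[-0.  2.] turn 0.008
```

View pics/c7.png

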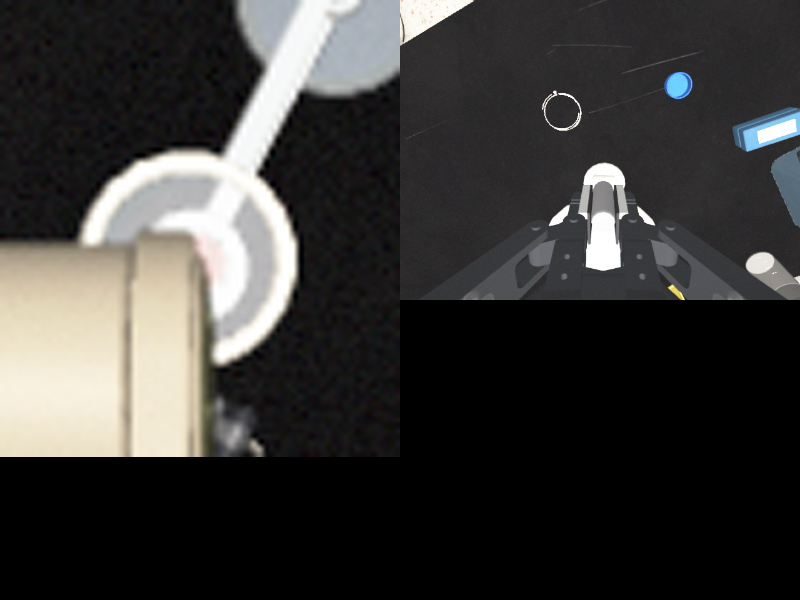

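The top crop shows the lens ring over the plate and bung, partly hidden by the wrist. I'm fitting the ring and plate circles in the top images.

```bash
cat > fit.py <<'E'
from h import *
from scipy.optimize import least_squares
p=imaging.camera_params('top')
def fit(img,c0,z,r,angs):
    g=cv2.GaussianBlur(cv2.cvtColor(img,cv2.COLOR_BGR2GRAY),(0,0),.6).astype(np.float32);pts=[]
    for a in np.radians(angs):
        rr=np.arange(r-.012,r+.012,.0005);px=np.array([proj(p,[c0[0]+q*np.cos(a),c0[1]+q*np.sin(a),z]) for q in rr],np.float32)
        v=cv2.remap(g,px[None,:,0],px[None,:,1],1)[0];k=np.diff(v).argmin()
        if v[k]-v[k+1]>5: pts.append(np.array(c0)+rr[k]*np.array([np.cos(a),np.sin(a)]))
    pts=np.array(pts);f=least_squares(lambda x:np.hypot(*(pts-x[:2]).T)-x[2],[*c0,r],loss='soft_l1',f_scale=.001)
    return f.x,len(pts),np.abs(f.fun).mean()
E
python3 - <<'E'
from fit import *
a=cv2.imread('pics/top0.png');b=cv2.imread('pics/t3.png')
print('plate',fit(a,[.563,.0555],.04,.03,np.r_[70:300:4]))
print('lens0',fit(a,[.59,-.142],.17,.053,np.r_[60:200:4,250:385:4]))
P=np.array([.7145,-.0217])
print('lens now',fit(b,[.563,.055],.17,.053,np.r_[-60:-45:3,-40:15:3,50:90:3,-100:-60:3]))
E
```

```text
plate (array([0.56556868, 0.05504382, 0.03007172]), 58, np.float64(0.0006186401456874626))
lens0 (array([ 0.59224938, -0.13868842,  0.05251498]), 69, np.float64(0.0005380880824887914))
lens now (array([0.56504207, 0.05295818, 0.05259651]), 45, np.float64(0.00045707031498005036))
```

The lens is about 1.5–2 mm short of the target. I'll nudge it 2 mm along the tangent, then release and rise.

Request:
step_arm(moves=[[[0,1,0],[0,0,0.004],10],[[0,2,0],[0,0,0.008],10],[[0,2,0],[0,0,0.008],10],[[0,2,0],[0,0,0.008],10],[[0,2,0],[0,0,0.008],22],[[0,2,0],[0,0,0.008],36],[[0,2,0],[0,0,0.008],46],[[0,2,0],[0,0,0.008],46]])

```text
clock: 11.47
tcp_pos: [0.509, 0.0825, 0.1823]
orientation: [0.001, 0.225, 0.974, 0.0]
wrist_force: [-0.1, 0.5, 0.1]
finger_gap: 0.0458
grip_force: 0.0
```

Request:
step_arm(moves=[[[0,0,-15],[0,0,0],46],[[0,0,-45],[0,0,0],46],[[0,0,-75],[0,0,0],46],[[30,0,-85],[0,0,0],46],[[65,0,-85],[0,0,0],46],[[100,0,-85],[0,0,0],46],[[125,0,-85],[0,0,0],46],[[125,0,-85],[0,0,0],46]])

```text
clock: 12.13
tcp_pos: [0.3921, 0.139, 0.2675]
orientation: [-0.0, 0.224, 0.975, 0.0]
wrist_force: [-0.2, -0.0, 0.2]
finger_gap: 0.0461
grip_force: 0.0
```

```bash
python3 - <<'E'
from fit import *
a=cv2.imread('pics/top0.png');b,_=snap('top','t4.png');c,q=snap('wrist','w8.png');s=telemetry.get_state();print(s['clock'],s['tcp_pos'])
b=cv2.imread('pics/t4.png')
print('lens now',fit(b,[.564,.055],.17,.053,np.r_[-100:15:3,50:90:3]),fit(b,[.564,.055],.17,.053,np.r_[-180:15:3,50:180:3]))
o=np.zeros((600,800,3),np.uint8);o[:600,:525]=cv2.resize(b[205:285,270:340],(525,600),interpolation=cv2.INTER_CUBIC);o[:206,525:]=cv2.resize(c[:,:,::-1],(275,206));cv2.imwrite('pics/c8.png',o)
E
```

```text
12.2333 [0.3959114  0.13810393 0.26746848]
lens now (array([0.56494611, 0.05308027, 0.05260958]), 49, np.float64(0.0006847347968383715)) (array([0.56445075, 0.05330227, 0.05285521]), 105, np.float64(0.0008128986793123875))
```

View pics/c8.png

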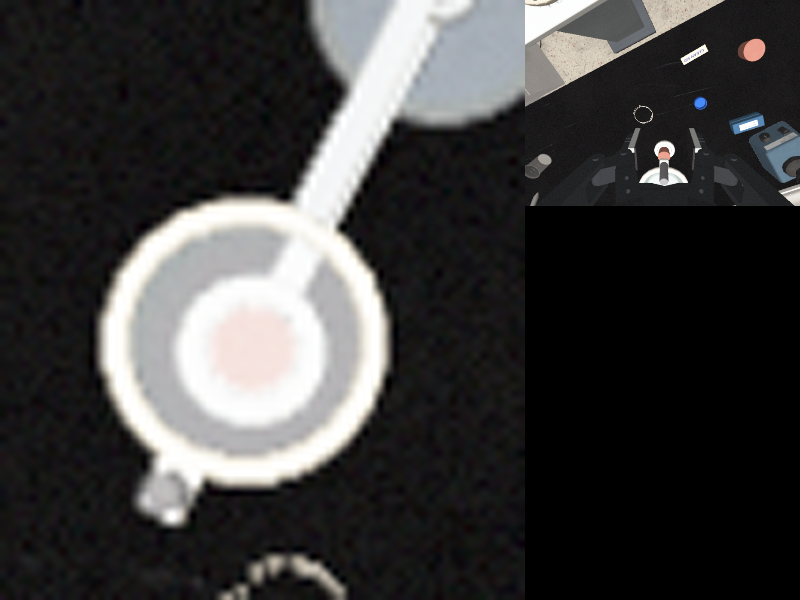

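The released lens sits concentric over the bung, about 1–2 mm off. The bung is upright on the plate inside the marked circle, the bystanders in view are where they were, and the gripper is clear.

```bash
python3 -c "
from workcell import env;print(env.hand_in())"
```

```text
the job is handed in; nothing more can be done
None
```

I handed the job in after about 12 s of robot time: the smaller bung stands wide end up on the plate about 1 mm off centre, the lens is within about 1–2 mm of being centred over it, the gripper is clear, and I never touched the blue cap, beaker or slide box.

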